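Turn the spice mill to its charging pointer

ROBOT

A 6-joint arm with a two-finger parallel gripper is mounted at the origin on a cart in front of the work surface, level with it; the furniture and walls round the work are solid. World frame = base frame: x ahead of the robot, y to its left, z up, the work surface at z = 0. Lengths are in m, angles in rad, forces in N, time in s.
With the tool pointing down it reaches from about 0.375 to 0.975 m from the base axis. Payload 3.8 kg.
Tool frame: the origin (TCP) lies at the very end of the fingers, on their centre line; the grasp point (between the pads) lies 19 mm behind it; z points along the fingers, y is the line along which they close (so a half turn about z gives the same grasp; the last joint's range is limited). The gripper opens to 85 mm and grips with 20 to 120 N. Pads are 22 mm wide; open, the fingers measure 114 mm over their backs; the gripper's body (76 mm by 85 mm) begins 54 mm behind the grasp point. The pads swing forward as they close: fully open they stand 13 mm farther back than shut.
Start: joints at [1.119, 0.264, 1.604, -0, 1.274, -0.037], TCP at [0.272, 0.618, 0.231] pointing down, gripper open.
Joint ranges: [-2.63, 2.63], [-0.94, 2.18], [0.31, 2.57], [-1.31, 4.45], [0, 2.66], [-2.55, 2.55]. Speed limits (rad/s): [2.57, 2.57, 3.14, 3.14, 3.14, 3.14].

INTERFACE

Orientations are given as a rotation vector (axis times angle).
In Python, from workcell import read_state, read_camera, calibration, finish_job gives the robot as it stands.
- The arm moves only by the tool step_arm, never from a script. Its argument "commands" is a list of rows, each an object of numbers: "fingers": the gripper's target within -1 to 1 (shut at 1, half-way at 0, fully open at -1); "dx", "dy", "dz": the shift along the tool's x, y, z in m; "roll": the turn about the tool's z in degrees. In form: [{"fingers": .., "dx": .., "dy": .., "dz": .., "roll": ..}, ...]. A call has 1 to 8 rows; each row is the pose to reach, as a shift and turn from the pose commanded when the call began, along the tool's axes at that moment; what a row does not reach only later rows make up. A row lasts 1/8 s, in which the tool goes at most 62.5 mm and 10.7 degrees, less where a joint would pass 70% of its speed; a pose out of reach is approached as far as the arm can. A call with a gripper value outside its range is refused whole. The fingers move at their own pace and stop on an object; "squeeze" is the grip in N (left out, the last holds). Time passes only in rows, so rows that repeat a pose let the fingers close. It gives the time, the measured TCP pose, the force, the opening and the grip force at its end, in the units of the state.
- read_state(): the state, without advancing time (a new reading comes with each control period).
- read_camera(name): name is "scene" or "top"; returns (picture, depth): 400x640x3 uint8, blue, green, red; 400x640 float32, m along the optical axis (not along the pixel's ray), 0 where there is no reading.
- calibration(name): a dict with "intrinsics" (3x3 intrinsics, pixels), "world_to_cam" (4x4, takes a point from world to camera coordinates). Camera axes: x right, y up, looking along -z (the intrinsics and any distortion apply to the point x, -y, -z); pixel columns grow to the right and rows downward; lengths in m; the calibration is good to about 2 mm. A picture is of the moment at which its call begins. calibration takes no time and is no camera call.
- finish_job(): hands the job in; it is judged then, once.
The state is a dict: "time": time; "q": joint angles; "joint_vel": joint speeds; "joint_torque": joint torques, N m; "tool_pos": TCP position; "tcp_rot": TCP orientation; "wrist_force": force on the tool from outside, world axes, zero at the start; "torque": the same for the moment, N m; "width": opening from 0.0 (shut) to 1.0 (fully open); "grip_force": force on a finger pad.
Only numpy, scipy, OpenCV 4.12 (cv2) and the standard library are available. Lean on these libraries where they do the work, as an engineer would, in place of code of your own. Each camera call takes 0.05 s, during which the arm holds its last target. There are 200 camera calls.

TASK

The rechargeable spice mill lies wrong way round in its dock, with its orange charging tab underneath. Turn the mill about its own length until the tab lines up with the white pointer on the dock's swivelling disc, and leave it lying fully down in both V rests with the tab end still close to the disc. It is too much for one twist of the wrist: set the mill down in its rests with the tab part of the way round, let go, and take it again from another slant. Leave the disc as it is set and do not disturb the things round about.

Things in the scene. Friction and masses are not known exactly. Their poses are not given: they have to be found in the camera images.
- dock: White charging dock, fixed. Origin on the table, centred below the two rests; x runs toward the disc, z up. Base 250 x 90 x 12 mm, x = -113 to 137. Rests at x = -50 and 50 mm, 12 mm thick, each a 90-degree V open upward, 51 mm wide in y, tips 90 mm high. The seated 36 mm barrel's axis is along x, 95 mm above the table; between the rests there is free room under and beside it.
- head (a joint): Angle of the stiff black disc (80 mm across, dock x = 109 to 117 mm, on the barrel's axis). 0: its white pointer stands straight up; positive turns it about dock +x (toward dock -y). It starts between -0.6 and 0.6 rad and must stay as it is.
- pointer (a point): Point on the disc's white pointer, 34 mm from the barrel's axis, at dock x = 109 mm. Its z axis points radially outward along the pointer, its x along dock x. The pointer reaches to 51 mm from the axis.
- spice_mill: Round spice mill, about 220 g, steel with a black middle band, 190 mm long, 36 mm thick, lying in the dock. Origin on its axis at mid length; own x along the barrel toward the tab end, own -z is where the orange tab sticks out. Plain barrel from x = -69 to 68 mm. At the start the tab points straight down.
- tab_tip (a point): Outer tip of the orange charging tab: at mill x = +82 mm, 34 mm from the axis, along mill -z. The tab is 12 mm long along the barrel, 9 mm wide, and stands 16 mm out of the barrel.
- tomato_tin: Bystander: low food tin, 76 mm across, 58 mm high, origin under its centre.
- salve_pot: Bystander: low round pot with a grey lid, 69 mm across, 41 mm high, origin under its centre.
- masking_tape: Bystander: roll of masking tape lying flat, 104 mm across, 25 mm high, origin under its centre.

How it is judged:
On the way:
1. the mill is set down in both rests and let go with the tab part of the way round (more than about 20 degrees from straight down and from the pointer) (x of spice_mill in the frame of dock between -0.015 and 0.015 m and y of spice_mill in the frame of dock between -0.004 and 0.004 m and z of spice_mill in the frame of dock between 0.091 and 0.099 m and z of tab_tip in the frame of dock above 0.063 m and z of tab_tip in the frame of pointer below -0.002 m and contact force between the fingers and spice_mill below 0.1 N and linear speed of spice_mill below 0.02 m/s), for 0.2 s.
At the end, for the whole second after the job is handed in: The mill lies at rest in both V rests (axis within 4 mm of the seated line, within 15 mm of its middle position along the dock, tab end toward the disc), and the tip of the tab is within 6 mm (about 10 degrees) sideways of the pointer's line, on the pointer's side (x of spice_mill in the frame of dock between -0.015 and 0.015 m and y of spice_mill in the frame of dock between -0.004 and 0.004 m and z of spice_mill in the frame of dock between 0.091 and 0.099 m and y of tab_tip in the frame of pointer between -0.006 and 0.006 m and z of tab_tip in the frame of pointer above -0.01 m and linear speed of spice_mill below 0.02 m/s and angular speed of spice_mill below 0.1 rad/s); the robot touches nothing.
It fails at once if the disc with the pointer is turned (pointer moved more than 5 mm) (distance of pointer from where it was at the start of the episode above 0.005 m).
It fails at once if a bystander (tin, pot or tape) is moved more than 20 mm (distance of any of tomato_tin, salve_pot, masking_tape from where it was at the start of the episode above 0.02 m).
It also fails if it takes over 64 s, if anything falls off the work surface, if the arm or the gripper's body presses on something with over 40 N, if the wrist force passes 120 N, or if a joint passes its speed limit or range.

## Working session

There is one attempt and no reset: what is moved stays moved. The work goes in short steps, Python scripts to look and compute and a tool call to move; the robot and the scene stay as the last step left them, time stands still between calls to the robot, and variables do not carry over. Pictures are saved under pics/ and viewed, at most 10 in all, crops included, and the job is handed in when it is done.

Besides the shell and the picture viewer there is one more tool, called after ">>>" by a JSON object that holds its "method" and its "body". step_arm: Moves the arm, as the interface text tells. Its arguments: {"type":"object","properties":{"commands":{"type":"array","items":{"type":"object","properties":{"fingers":{"type":"number"},"dx":{"type":"number"},"dy":{"type":"number"},"dz":{"type":"number"},"roll":{"type":"number"}}}},"squeeze":{"type":"number"}},"required":["commands"]}

```bash
mkdir -p pics; ls
python3 - <<'E'
from workcell import *
import cv2,numpy as np
for n in("scene","top"):
    p,d=read_camera(n); cv2.imwrite(f"pics/{n}0.png",p); np.save(f"pics/{n}0.npy",d)
    c=calibration(n); print(n,c)
s=read_state(); print(s)
E
```

```text
pics
scene {'intrinsics': array([[488.84072257,   0.        , 314.11705097],
       [  0.        , 488.84072257, 202.17433875],
       [  0.        ,   0.        ,   1.        ]]), 'world_to_cam': array([[ 0.64720436, -0.76219873,  0.0134019 , -0.43380855],
       [ 0.5777933 ,  0.50193699,  0.64359472, -0.3344754 ],
       [-0.49727399, -0.40879378,  0.76524912, -1.10750369],
       [ 0.        ,  0.        ,  0.        ,  1.        ]])}
top {'intrinsics': array([[384.57272632,   0.        , 319.30710133],
       [  0.        , 384.57272632, 197.50523986],
       [  0.        ,   0.        ,   1.        ]]), 'world_to_cam': array([[-0.00355386, -0.99985776,  0.01648713, -0.10160974],
       [ 0.99019324, -0.00121594,  0.13969923, -0.53337681],
       [-0.13965931,  0.01682191,  0.99005672, -0.99345118],
       [ 0.        ,  0.        ,  0.        ,  1.        ]])}
{'time': 0.1, 'q': array([ 1.11913278e+00,  2.64703596e-01,  1.60526860e+00,  3.82011193e-07,
        1.27373977e+00, -3.68988782e-02]), 'joint_vel': array([-6.67586169e-04, -1.55294718e-03, -4.02230514e-03,  6.79272855e-06,
        6.26713127e-04,  1.27093323e-03]), 'joint_torque': array([-9.83261089e-04, -5.16705358e+01, -3.68588662e+01, -1.24643484e-04,
        6.17023019e-03, -1.77656716e-06]), 'tool_pos': array([0.27170766, 0.61714655, 0.23005235]), 'tcp_rot': array([-0.6467451 , -3.07377491,  0.0032295 ]), 'wrist_force': array([-0.01927776,  0.02191674,  0.59636481]), 'torque': array([-0.02135099,  0.01428249,  0.01261963]), 'grip_force': 0.0, 'width': 0.999180636005365}
```

View pics/scene0.png

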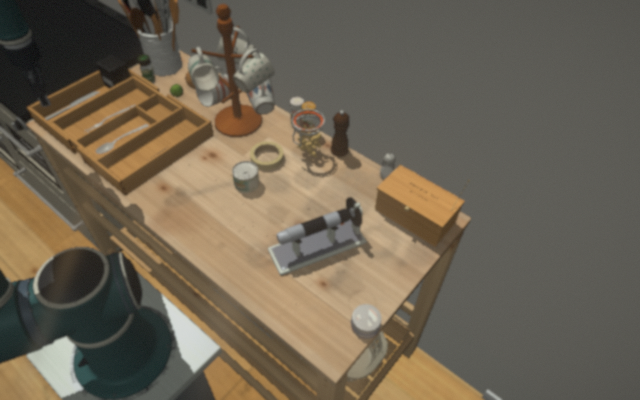

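View pics/top0.png

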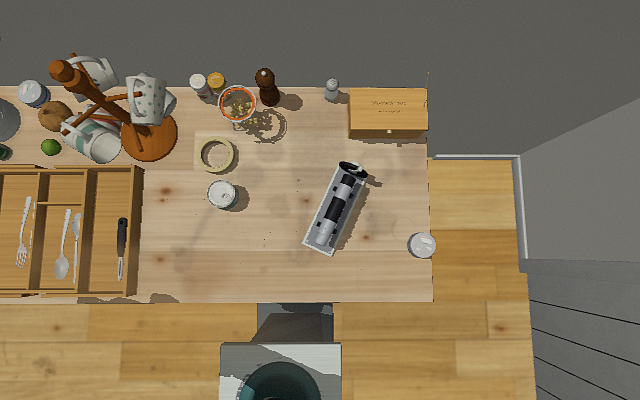

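The scene picture shows the dock at about (318,240), with the disc end at (354,213). The top picture shows the mill from (322,240) to (347,175) and the disc at about (352,170).

Run:
```python
import cv2,numpy as np
a=cv2.imread("pics/top0.png")[150:260,290:380]; b=cv2.imread("pics/scene0.png")[190:280,260:375]
a=cv2.resize(a,None,fx=5,fy=5,interpolation=2)[:, :450]; b=cv2.resize(b,None,fx=3,fy=3,interpolation=2)
o=np.zeros((550,800,3),np.uint8); o[:550,:450]=a; o[:270,455:455+345]=b[:,:345]; cv2.imwrite("pics/c1.png",o)
```

```text
(no output)
```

View pics/c1.png

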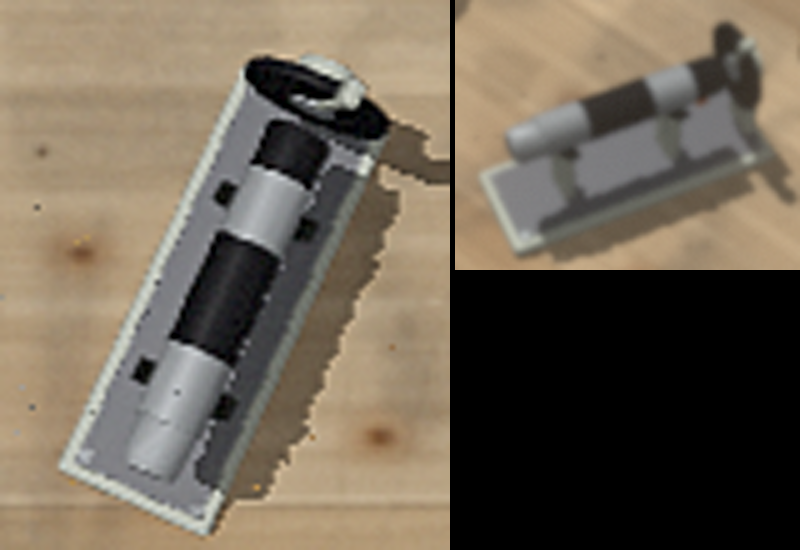

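The crop shows the rest tips as four black squares, at crop (225,192), (305,230), (143,370) and (224,405). The pointer's white tip is at about (352,92), leaning to the right, which is dock -y.

```bash
cat > h.py <<'E'
import numpy as np,cv2
from workcell import *
from scipy.optimize import least_squares
def proj(n,P):
    c=calibration(n);W=c["world_to_cam"];K=c["intrinsics"];P=np.atleast_2d(P)
    q=P@W[:3,:3].T+W[:3,3];q=q*[1,-1,-1];u=q@K.T;return u[:,:2]/u[:,2:]
def atz(n,uv,z):
    return least_squares(lambda p:(proj(n,[[p[0],p[1],z]])-uv).ravel(),[.6,-.1]).x
def fromdepth(n,u,v,d):
    c=calibration(n);W=c["world_to_cam"];K=c["intrinsics"];z=d[int(v),int(u)]
    p=np.array([(u-K[0,2])/K[0,0]*z,-(v-K[1,2])/K[1,1]*z,-z]);return W[:3,:3].T@(p-W[:3,3])
def D(p,pose):   # dock -> world
    x,y,a=pose;p=np.atleast_2d(p).astype(float);c,s=np.cos(a),np.sin(a)
    return np.c_[x+c*p[:,0]-s*p[:,1],y+s*p[:,0]+c*p[:,1],p[:,2]]
E
python3 - <<'E'
from h import *
cr=np.array([[225,192],[305,230],[143,370],[224,405],[62,467],[208,535]])/5.-.4+[290,150]
X=np.array([[50,25.5-3,90],[50,-22.5,90],[-50,22.5,90],[-50,-22.5,90],[-113,45,12],[-113,-45,12]])/1000
r=least_squares(lambda p:(proj("top",D(X,p))-cr).ravel(),[.6,-.15,-.4]);print(r.x,np.round(r.fun.reshape(-1,2),1).tolist())
np.save("dock.npy",r.x)
def uv(p): return (proj("top",D(np.array(p)/1000,r.x))-[290,150]+.4)*5
print("disc axis",uv([109,0,95]),"mill ends",uv([[-95,0,113],[95,0,113]]))
for a in np.arange(-.6,.7,.2): print(round(a,1),uv([[109,-51*np.sin(a),95+51*np.cos(a)],[109,-25*np.sin(a),95+25*np.cos(a)]]).round().tolist())
d=np.load("pics/top0.npy")
for p in [(330,225),(337,205)]: print(fromdepth("top",*p,d))
E
```

```text
[ 0.49601863 -0.14102615 -0.42774665] [[0.0, -0.2], [0.1, -0.6], [0.3, -0.2], [0.4, 0.2], [-1.1, 0.3], [0.1, 0.5]]
disc axis [[312.5172124  103.97687725]] mill ends [[149.35613093 468.32289629]
 [304.98304528 121.33046838]]
-0.6 [[268.0, 62.0], [291.0, 84.0]]
-0.4 [[285.0, 67.0], [299.0, 86.0]]
-0.2 [[304.0, 74.0], [308.0, 90.0]]
0.0 [[323.0, 82.0], [318.0, 93.0]]
0.2 [[342.0, 91.0], [327.0, 98.0]]
0.4 [[359.0, 100.0], [335.0, 102.0]]
0.6 [[375.0, 110.0], [342.0, 107.0]]
[ 0.45410749 -0.12767143  0.1139588 ]
[ 0.50352426 -0.14534487  0.11490213]
```

Run:
```python
from h import *
pose=np.load("dock.npy")
def pic(n,x0,y0,w,h,f):
    a=cv2.imread(f"pics/{n}0.png")[y0:y0+h,x0:x0+w];a=cv2.resize(a,None,fx=f,fy=f,interpolation=cv2.INTER_CUBIC)
    b=a.copy()
    for an,c in((0,(255,0,0)),(.2,(0,255,0)),(.4,(0,0,255)),(.6,(255,0,255))):
        q=proj(n,D([[.109,-r*np.sin(an),.095+r*np.cos(an)] for r in(.0,.051)],pose))
        q=((q-[x0,y0]+.5)*f).astype(int);cv2.line(b,tuple(map(int,q[0])),tuple(map(int,q[1])),c,1)
    return np.hstack([a,b])
cv2.imwrite("pics/c2.png",np.vstack([pic("top",333,155,40,30,10),pic("scene",335,190,40,30,10)]))
```

```text
(no output)
```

View pics/c2.png

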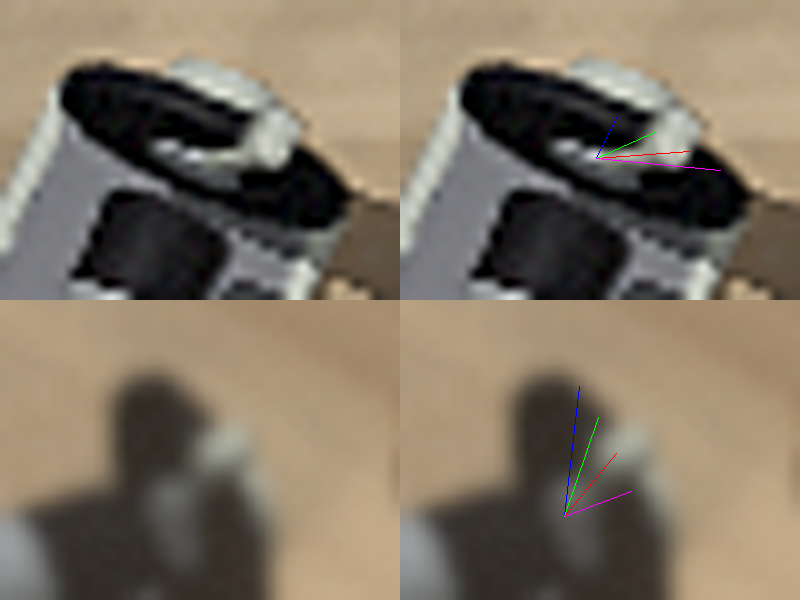

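The dock fits to about 0.5 px (z check 114 mm against 113 mm). The pointer is at about +0.38 rad, toward dock -y. The tool only turns about the vertical, so I plan to:
1. Grip the mill by its plain end and let it swing down in the pads.
2. Tip it over to the other side, then yaw 180°.

That brings the tab up, and it can then be nudged across.

>>> {"method": "step_arm", "body": {"commands": [{"fingers": -1, "dx": -0.44, "dy": -0.602, "dz": 0.03}, {"fingers": -1, "dx": -0.44, "dy": -0.602, "dz": 0.03}, {"fingers": -1, "dx": -0.44, "dy": -0.602, "dz": 0.03}, {"fingers": -1, "dx": -0.44, "dy": -0.602, "dz": 0.03}, {"fingers": -1, "dx": -0.44, "dy": -0.602, "dz": 0.03}, {"fingers": -1, "dx": -0.44, "dy": -0.602, "dz": 0.03}, {"fingers": -1, "dx": -0.44, "dy": -0.602, "dz": 0.03}, {"fingers": -1, "dx": -0.44, "dy": -0.602, "dz": 0.03}]}}

```text
invalid input
```

>>> {"method": "step_arm", "body": {"commands": [{"fingers": -1, "dx": -0.44, "dy": -0.602, "dz": 0.03, "roll": 0}, {"fingers": -1, "dx": -0.44, "dy": -0.602, "dz": 0.03, "roll": 0}, {"fingers": -1, "dx": -0.44, "dy": -0.602, "dz": 0.03, "roll": 0}, {"fingers": -1, "dx": -0.44, "dy": -0.602, "dz": 0.03, "roll": 0}, {"fingers": -1, "dx": -0.44, "dy": -0.602, "dz": 0.03, "roll": 0}, {"fingers": -1, "dx": -0.44, "dy": -0.602, "dz": 0.03, "roll": 0}, {"fingers": -1, "dx": -0.44, "dy": -0.602, "dz": 0.03, "roll": 0}, {"fingers": -1, "dx": -0.44, "dy": -0.602, "dz": 0.03, "roll": 0}], "squeeze": 20}}

```text
time: 1.1
tool_pos: [0.3791, 0.1279, 0.2109]
tcp_rot: [0.646, 3.074, 0.0]
wrist_force: [0.7, -0.6, 0.0]
width: 1.0
grip_force: 0.0
```

>>> {"method": "step_arm", "body": {"commands": [{"fingers": -1, "dx": -0.144, "dy": -0.198, "dz": 0.01, "roll": 0}, {"fingers": -1, "dx": -0.144, "dy": -0.198, "dz": 0.01, "roll": 0}, {"fingers": -1, "dx": -0.144, "dy": -0.198, "dz": 0.01, "roll": 0}, {"fingers": -1, "dx": -0.144, "dy": -0.198, "dz": 0.01, "roll": 0}, {"fingers": -1, "dx": -0.144, "dy": -0.198, "dz": 0.01, "roll": 0}, {"fingers": -1, "dx": -0.144, "dy": -0.198, "dz": 0.01, "roll": 0}], "squeeze": 20}}

```text
time: 1.85
tool_pos: [0.4307, -0.1092, 0.2006]
tcp_rot: [-0.649, -3.072, -0.001]
wrist_force: [-0.4, 1.0, -0.5]
width: 0.999
grip_force: 0.0
```

```bash
cat >> h.py <<'E'
from scipy.spatial.transform import Rotation as Ro
def st():
    s=read_state();R=Ro.from_rotvec(s["tcp_rot"]).as_matrix();po=np.load("dock.npy");a=po[2]
    d=s["tool_pos"][:2]-po[:2];c,sn=np.cos(a),np.sin(a)
    yaw=np.degrees(np.arctan2(R[1,0],R[0,0])-a)
    print("t",round(s["time"],2),"tcp in dock mm",(1000*np.array([c*d[0]+sn*d[1],-sn*d[0]+c*d[1],s["tool_pos"][2]])).round(1),"tool x angle vs dock x",round((yaw+180)%360-180,1),"tilt",R[:,2].round(3),"q",s["q"].round(2),"w",round(s["width"],3),"g",round(s["grip_force"],1),"F",s["wrist_force"].round(1))
E
python3 -c "
from h import *
st()"
```

```text
t 1.85 tcp in dock mm [-72.7   1.8 200.6] tool x angle vs dock x -179.3 tilt [-0.001  0.001 -1.   ] q [-0.3  -0.16  2.11  0.    1.2  -1.46] w 0.999 g 0.0 F [-0.4  1.  -0.5]
```

>>> {"method": "step_arm", "body": {"commands": [{"fingers": -1, "dx": -0.002, "dy": -0.002, "dz": 0.06, "roll": 0}, {"fingers": -1, "dx": -0.002, "dy": -0.002, "dz": 0.115, "roll": 0}, {"fingers": -1, "dx": -0.002, "dy": -0.002, "dz": 0.125, "roll": 0}, {"fingers": 1, "dx": -0.002, "dy": -0.002, "dz": 0.125, "roll": 0}, {"fingers": 1, "dx": -0.002, "dy": -0.002, "dz": 0.125, "roll": 0}, {"fingers": 1, "dx": -0.002, "dy": -0.002, "dz": 0.125, "roll": 0}, {"fingers": 1, "dx": -0.002, "dy": -0.002, "dz": 0.125, "roll": 0}, {"fingers": 1, "dx": -0.002, "dy": -0.002, "dz": 0.125, "roll": 0}], "squeeze": 20}}

```text
time: 2.85
tool_pos: [0.4344, -0.1126, 0.0786]
tcp_rot: [0.647, 3.07, 0.0]
wrist_force: [0.3, 2.2, 6.7]
width: 0.412
grip_force: 19.9
```

```bash
python3 -c "
from h import *
st()"
```

```text
t 2.85 tcp in dock mm [-67.9   0.3  78.6] tool x angle vs dock x -179.3 tilt [ 0.004 -0.001 -1.   ] q [-0.31 -0.02  2.22  0.    0.93 -1.47] w 0.412 g 19.9 F [0.3 2.2 6.7]
```

>>> {"method": "step_arm", "body": {"commands": [{"fingers": 1, "dx": 0, "dy": 0, "dz": -0.03, "roll": 0}, {"fingers": 1, "dx": 0, "dy": 0, "dz": -0.06, "roll": 0}, {"fingers": 1, "dx": 0, "dy": 0, "dz": -0.12, "roll": 0}, {"fingers": 1, "dx": 0, "dy": 0, "dz": -0.18, "roll": 0}, {"fingers": 1, "dx": 0, "dy": 0, "dz": -0.2, "roll": 0}, {"fingers": 1, "dx": 0, "dy": 0, "dz": -0.2, "roll": 0}], "squeeze": 20}}

```text
time: 3.6
tool_pos: [0.4338, -0.1127, 0.2793]
tcp_rot: [0.646, 3.068, -0.001]
wrist_force: [-0.3, 0.1, -0.6]
width: 0.002
grip_force: 0.0
```

```bash
python3 -c "
from h import *
st()
p,d=read_camera('scene');q,e=read_camera('top')
cv2.imwrite('pics/l1.png',np.hstack([cv2.resize(p[120:320,200:400],None,fx=2,fy=2),cv2.resize(q[120:320,220:420],None,fx=2,fy=2)]))"
```

```text
t 3.6 tcp in dock mm [-68.4  -0.  279.3] tool x angle vs dock x -179.3 tilt [ 0.006 -0.002 -1.   ] q [-0.31 -0.21  2.   -0.    1.34 -1.47] w 0.002 g 0.0 F [-0.3  0.1 -0.6]
```

View pics/l1.png

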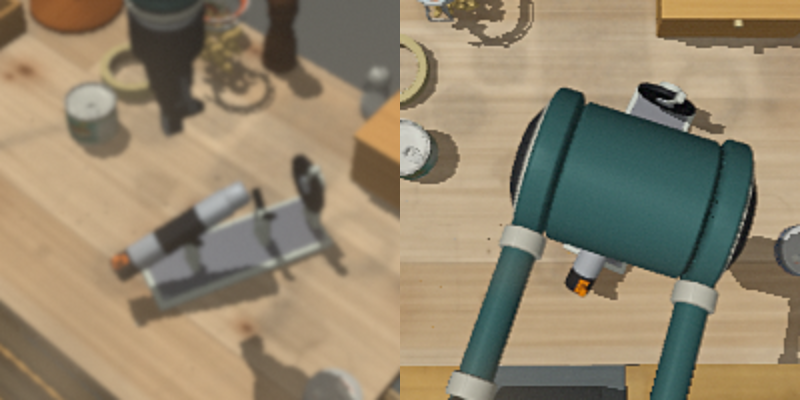

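The mill slipped out while swinging and landed back on the dock turned end for end. The orange tab end is now at crop (122,262), at the near (dock -x) end, and the plain end is at (240,190). I'll measure its axis from depth.

Run:
```python
from h import *
po=np.load("dock.npy");a=po[2];c,s=np.cos(a),np.sin(a)
p,d=read_camera("scene");np.save("pics/d1.npy",d)
def dk(P): 
    e=P[:2]-po[:2];return (1000*np.array([c*e[0]+s*e[1],-s*e[0]+c*e[1],P[2]])).round(0)
# height map points above 60 mm in dock frame
pts=[dk(fromdepth("scene",u,v,d)) for v in range(195,270) for u in range(245,335) if d[v,u]>0]
pts=np.array(pts);m=(abs(pts[:,1])<60)&(pts[:,0]<95)&(pts[:,0]>-150)&(pts[:,2]>70)&(pts[:,2]<170)
q=pts[m]
for x in range(-130,100,10):
    k=q[(q[:,0]>=x)&(q[:,0]<x+10)]
    if len(k): 
        top=k[np.argsort(-k[:,2])[:5]]
        print(x,len(k),"zmax",k[:,2].max(),"y of top",top[:,1].mean().round(0),"y rng",k[:,1].min(),k[:,1].max())
cv2.imwrite("pics/s1.png",cv2.resize(p[185:275,240:350],None,fx=6,fy=6,interpolation=2))
```

```text
Traceback (most recent call last):
  File "h.py", line 10, in fromdepth
    c=calibration(n);W=c["world_to_cam"];K=c["intrinsics"];z=d[int(v),int(u)]
ValueError: time passes only in moves, steps and waits
```

Too many calibration calls; I'll cache the result.

```bash
sed -i 's/^from workcell import \*/from workcell import *\nfrom functools import lru_cache\nimport workcell\ncalibration=lru_cache(None)(workcell.calibration)/' h.py
cat >> h.py <<'E'
def dockpts(n,d,box):
    u0,u1,v0,v1=box;c=calibration(n);W=c["world_to_cam"];K=c["intrinsics"]
    v,u=np.mgrid[v0:v1,u0:u1];z=d[v0:v1,u0:u1];ok=z>0;u,v,z=u[ok],v[ok],z[ok]
    P=np.c_[(u-K[0,2])/K[0,0]*z,-(v-K[1,2])/K[1,1]*z,-z];P=(P-W[:3,3])@W[:3,:3]
    po=np.load("dock.npy");e=P[:,:2]-po[:2];c,s=np.cos(po[2]),np.sin(po[2])
    return 1000*np.c_[c*e[:,0]+s*e[:,1],-s*e[:,0]+c*e[:,1],P[:,2]]
E
cat > m.py <<'E'
from h import *
p,d=read_camera("scene")
pts=dockpts("scene",d,(240,340,190,275))
q=pts[(abs(pts[:,1])<60)&(pts[:,0]<95)&(pts[:,0]>-150)&(pts[:,2]>60)&(pts[:,2]<170)]
for x in range(-140,100,10):
    k=q[(q[:,0]>=x)&(q[:,0]<x+10)]
    if len(k):
        top=k[np.argsort(-k[:,2])[:5]];print(x,len(k),"zmax",k[:,2].max().round(),"ytop",top[:,1].mean().round(),"y",k[:,1].min().round(),k[:,1].max().round())
cv2.imwrite("pics/s1.png",cv2.resize(p[185:275,240:350],None,fx=6,fy=6,interpolation=2))
E
python3 m.py
```

```text
-120 3 zmax 68.0 ytop 2.0 y -2.0 7.0
-110 45 zmax 79.0 ytop -3.0 y -16.0 11.0
-100 61 zmax 89.0 ytop -6.0 y -19.0 9.0
-90 69 zmax 99.0 ytop -8.0 y -22.0 8.0
-80 76 zmax 110.0 ytop -6.0 y -22.0 9.0
-70 75 zmax 120.0 ytop -6.0 y -24.0 7.0
-60 99 zmax 135.0 ytop -6.0 y -31.0 9.0
-50 101 zmax 143.0 ytop -10.0 y -31.0 6.0
-40 73 zmax 152.0 ytop -11.0 y -27.0 9.0
-30 77 zmax 161.0 ytop -12.0 y -28.0 8.0
-20 55 zmax 163.0 ytop -12.0 y -26.0 0.0
-10 33 zmax 158.0 ytop -13.0 y -27.0 0.0
0 3 zmax 148.0 ytop -14.0 y -18.0 -9.0
40 57 zmax 91.0 ytop -1.0 y -31.0 19.0
50 53 zmax 91.0 ytop -10.0 y -30.0 23.0
```

View pics/s1.png

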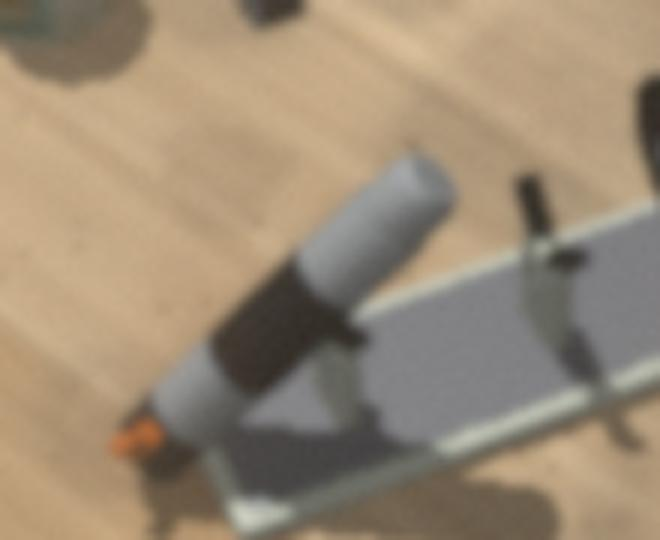

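It's mid-motion: pitched about 45°, with the tab end tipping down off the near rest. I'll let it settle.

>>> {"method": "step_arm", "body": {"commands": [{"fingers": -1, "dx": 0, "dy": 0, "dz": 0, "roll": 0}, {"fingers": -1, "dx": 0, "dy": 0, "dz": -0.03, "roll": 0}, {"fingers": -1, "dx": 0, "dy": 0, "dz": -0.06, "roll": 0}, {"fingers": -1, "dx": 0, "dy": 0, "dz": -0.06, "roll": 0}], "squeeze": 20}}

```text
time: 4.3
tool_pos: [0.4335, -0.1124, 0.3381]
tcp_rot: [0.646, 3.071, -0.001]
wrist_force: [0.7, -0.2, -0.2]
width: 0.847
grip_force: 0.0
```

```bash
python3 m.py
python3 - <<'E'
from h import *
p,d=read_camera('scene');q,e=read_camera('top')
cv2.imwrite('pics/l2.png',np.hstack([cv2.resize(p[150:310,220:380],None,fx=2.5,fy=2.5,interpolation=2),cv2.resize(q[140:300,240:400],None,fx=2.5,fy=2.5)]))
E
```

```text
-120 9 zmax 66.0 ytop -4.0 y -12.0 8.0
-110 50 zmax 78.0 ytop -3.0 y -15.0 14.0
-100 59 zmax 87.0 ytop -3.0 y -18.0 13.0
-90 74 zmax 98.0 ytop -7.0 y -20.0 13.0
-80 75 zmax 110.0 ytop -7.0 y -21.0 9.0
-70 77 zmax 121.0 ytop -4.0 y -24.0 7.0
-60 98 zmax 131.0 ytop -12.0 y -31.0 10.0
-50 100 zmax 145.0 ytop -10.0 y -31.0 9.0
-40 74 zmax 152.0 ytop -13.0 y -29.0 7.0
-30 67 zmax 159.0 ytop -13.0 y -27.0 2.0
-20 53 zmax 158.0 ytop -13.0 y -29.0 3.0
-10 26 zmax 152.0 ytop -5.0 y -25.0 1.0
0 1 zmax 142.0 ytop -12.0 y -12.0 -12.0
40 55 zmax 92.0 ytop -18.0 y -30.0 18.0
50 51 zmax 92.0 ytop -1.0 y -31.0 25.0
```

View pics/l2.png

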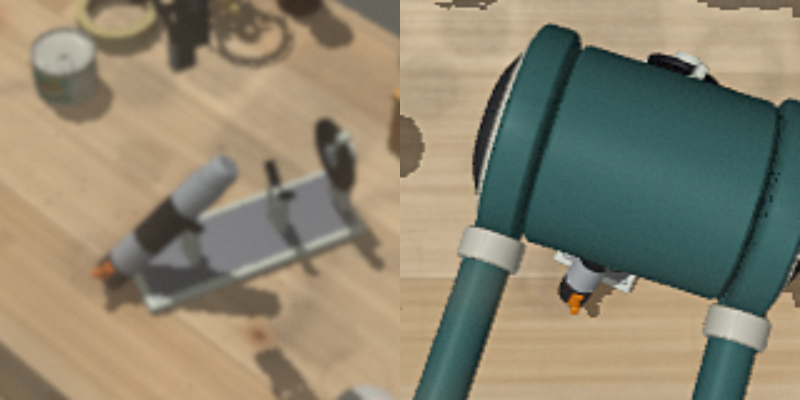

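It has settled: leaning about 47° in the near rest with the tab end on the table and the tab facing up and outward. That means it has pitched about 135°. The plain end's axis is at about dock (-9,-7,150) mm, so I'll grip 33 mm from that end.

```bash
python3 -c "
from h import *
st()"
```

```text
t 4.45 tcp in dock mm [-7.060e+01 -2.000e-01  3.345e+02] tool x angle vs dock x -179.3 tilt [-0.002  0.001 -1.   ] q [-0.31 -0.23  1.92 -0.    1.45 -1.47] w 1.0 g 0.0 F [-0.9 -0.1  0.4]
```

>>> {"method": "step_arm", "body": {"commands": [{"fingers": -1, "dx": -0.038, "dy": -0.006, "dz": 0.03, "roll": 0}, {"fingers": -1, "dx": -0.038, "dy": -0.006, "dz": 0.09, "roll": 0}, {"fingers": -1, "dx": -0.038, "dy": -0.006, "dz": 0.15, "roll": 0}, {"fingers": -1, "dx": -0.038, "dy": -0.006, "dz": 0.2, "roll": 0}, {"fingers": -1, "dx": -0.038, "dy": -0.006, "dz": 0.225, "roll": 0}, {"fingers": -1, "dx": -0.038, "dy": -0.006, "dz": 0.229, "roll": 0}, {"fingers": -1, "dx": -0.038, "dy": -0.006, "dz": 0.229, "roll": 0}], "squeeze": 50}}

```text
time: 5.32
tool_pos: [0.4645, -0.1328, 0.107]
tcp_rot: [-0.647, -3.074, -0.0]
wrist_force: [0.5, 0.4, 0.1]
width: 0.997
grip_force: 0.0
```

>>> {"method": "step_arm", "body": {"commands": [{"fingers": 1, "dx": 0, "dy": 0, "dz": 0, "roll": 0}, {"fingers": 1, "dx": 0, "dy": 0, "dz": 0, "roll": 0}, {"fingers": 1, "dx": 0, "dy": 0, "dz": 0, "roll": 0}, {"fingers": 1, "dx": 0, "dy": 0, "dz": 0, "roll": 0}, {"fingers": 1, "dx": 0, "dy": 0, "dz": 0, "roll": 0}, {"fingers": 1, "dx": 0, "dy": 0, "dz": 0, "roll": 0}], "squeeze": 50}}

```text
time: 6.08
tool_pos: [0.4651, -0.1327, 0.1077]
tcp_rot: [0.647, 3.073, 0.001]
wrist_force: [-0.2, 3.3, 4.2]
width: 0.413
grip_force: 48.5
```

```bash
python3 -c "
from h import *
st()"; python3 m.py | head -16
```

```text
t 6.08 tcp in dock mm [-31.6  -5.2 107.7] tool x angle vs dock x -179.3 tilt [ 0.001  0.    -1.   ] q [-0.33  0.02  2.13  0.    1.   -1.49] w 0.413 g 48.5 F [-0.2  3.3  4.2]
-120 11 zmax 68.0 ytop -5.0 y -11.0 9.0
-110 51 zmax 78.0 ytop -5.0 y -18.0 13.0
-100 63 zmax 90.0 ytop -6.0 y -21.0 8.0
-90 71 zmax 99.0 ytop -7.0 y -23.0 9.0
-80 79 zmax 112.0 ytop -8.0 y -24.0 10.0
-70 81 zmax 123.0 ytop -7.0 y -24.0 11.0
-60 89 zmax 130.0 ytop -8.0 y -30.0 5.0
-50 162 zmax 170.0 ytop -19.0 y -58.0 38.0
-40 76 zmax 169.0 ytop -36.0 y -59.0 14.0
-30 21 zmax 162.0 ytop -57.0 y -59.0 -19.0
-20 1 zmax 162.0 ytop -60.0 y -60.0 -60.0
0 1 zmax 138.0 ytop -12.0 y -12.0 -12.0
40 57 zmax 89.0 ytop -1.0 y -29.0 20.0
50 52 zmax 92.0 ytop 8.0 y -31.0 24.0
```

>>> {"method": "step_arm", "body": {"commands": [{"fingers": 1, "dx": 0, "dy": 0, "dz": -0.02, "roll": 0}, {"fingers": 1, "dx": 0, "dy": 0, "dz": -0.05, "roll": 0}, {"fingers": 1, "dx": 0, "dy": 0, "dz": -0.085, "roll": 0}, {"fingers": 1, "dx": 0, "dy": 0, "dz": -0.12, "roll": 0}, {"fingers": 1, "dx": 0, "dy": 0, "dz": -0.15, "roll": 0}, {"fingers": 1, "dx": 0, "dy": 0, "dz": -0.175, "roll": 0}, {"fingers": 1, "dx": 0, "dy": 0, "dz": -0.185, "roll": 0}, {"fingers": 1, "dx": 0, "dy": 0, "dz": -0.185, "roll": 0}], "squeeze": 50}}

```text
time: 7.12
tool_pos: [0.4645, -0.1332, 0.2917]
tcp_rot: [-0.647, -3.074, 0.001]
wrist_force: [0.0, -0.2, -2.2]
width: 0.413
grip_force: 49.3
```

>>> {"method": "step_arm", "body": {"commands": [{"fingers": 1, "dx": 0, "dy": 0, "dz": 0, "roll": 5}, {"fingers": 1, "dx": 0, "dy": 0, "dz": 0, "roll": 14}, {"fingers": 1, "dx": 0, "dy": 0, "dz": 0, "roll": 24}, {"fingers": 1, "dx": 0, "dy": 0, "dz": 0, "roll": 34}, {"fingers": 1, "dx": 0, "dy": 0, "dz": 0, "roll": 44}, {"fingers": 1, "dx": 0, "dy": 0, "dz": 0, "roll": 54}, {"fingers": 1, "dx": 0, "dy": 0, "dz": 0, "roll": 64}, {"fingers": 1, "dx": 0, "dy": 0, "dz": 0, "roll": 70}], "squeeze": 50}}

```text
time: 8.12
tool_pos: [0.4635, -0.1327, 0.2897]
tcp_rot: [-2.295, -2.141, 0.004]
wrist_force: [0.4, 1.0, -2.8]
width: 0.414
grip_force: 49.2
```

```bash
python3 -c "
from h import *
st()"
```

```text
t 8.12 tcp in dock mm [-33.   -6.  289.7] tool x angle vs dock x 110.5 tilt [-0.004  0.001 -1.   ] q [-0.33 -0.14  1.92 -0.    1.36 -0.26] w 0.414 g 49.2 F [ 0.4  1.  -2.8]
```

>>> {"method": "step_arm", "body": {"commands": [{"fingers": 1, "dx": 0, "dy": 0, "dz": 0, "roll": 9}, {"fingers": 1, "dx": 0, "dy": 0, "dz": 0, "roll": 19}, {"fingers": 1, "dx": 0, "dy": 0, "dz": 0, "roll": 29}, {"fingers": 1, "dx": 0, "dy": 0, "dz": 0, "roll": 39}, {"fingers": 1, "dx": 0, "dy": 0, "dz": 0, "roll": 49}, {"fingers": 1, "dx": 0, "dy": 0, "dz": 0, "roll": 59}, {"fingers": 1, "dx": 0, "dy": 0, "dz": 0, "roll": 69}, {"fingers": 1, "dx": 0, "dy": 0, "dz": 0, "roll": 75}], "squeeze": 50}}

```text
time: 9.12
tool_pos: [0.4634, -0.1327, 0.2896]
tcp_rot: [-3.126, -0.301, 0.007]
wrist_force: [-0.3, -0.4, -2.3]
width: 0.416
grip_force: 49.2
```

>>> {"method": "step_arm", "body": {"commands": [{"fingers": 1, "dx": 0, "dy": 0, "dz": 0, "roll": 9}, {"fingers": 1, "dx": 0, "dy": 0, "dz": 0, "roll": 19}, {"fingers": 1, "dx": 0, "dy": 0, "dz": 0, "roll": 29}, {"fingers": 1, "dx": 0, "dy": 0, "dz": 0, "roll": 35}, {"fingers": 1, "dx": 0, "dy": 0, "dz": 0, "roll": 35.5}, {"fingers": 1, "dx": 0, "dy": 0, "dz": 0, "roll": 35.5}], "squeeze": 50}}

```text
time: 9.88
tool_pos: [0.464, -0.1327, 0.2909]
tcp_rot: [-3.072, 0.658, 0.004]
wrist_force: [-0.3, 0.4, -3.1]
width: 0.414
grip_force: 49.3
```

```bash
cat > m2.py <<'E'
from h import *
import sys
st()
p,d=read_camera('scene')
pts=dockpts("scene",d,(240,400,120,275))
q=pts[(abs(pts[:,1])<40)&(pts[:,0]<125)&(pts[:,0]>-150)&(pts[:,2]>60)&(pts[:,2]<320)]
for x in range(-100,125,10):
    k=q[(q[:,0]>=x)&(q[:,0]<x+10)]
    if len(k): print(x,len(k),"z",k[:,2].min().round(),k[:,2].max().round(),"y",k[:,1].min().round(),k[:,1].max().round())
cv2.imwrite(sys.argv[1],cv2.resize(p[110:280,230:400],None,fx=3.5,fy=3.5,interpolation=2))
E
python3 m2.py pics/l3.png
```

```text
t 9.88 tcp in dock mm [-32.5  -5.7 290.9] tool x angle vs dock x 0.3 tilt [-0.002  0.001 -1.   ] q [-0.33 -0.14  1.92 -0.    1.36  1.66] w 0.414 g 49.3 F [-0.3  0.4 -3.1]
-60 59 z 61.0 320.0 y -30.0 19.0
-50 96 z 60.0 319.0 y -35.0 21.0
-40 33 z 293.0 318.0 y -40.0 -31.0
-30 14 z 274.0 318.0 y -40.0 -20.0
-20 39 z 265.0 302.0 y -31.0 -23.0
-10 59 z 252.0 299.0 y -33.0 -21.0
0 71 z 245.0 296.0 y -36.0 -11.0
10 80 z 234.0 287.0 y -35.0 -8.0
20 73 z 222.0 277.0 y -38.0 -13.0
30 71 z 210.0 268.0 y -39.0 -10.0
40 122 z 60.0 256.0 y -39.0 19.0
50 117 z 61.0 244.0 y -39.0 22.0
60 53 z 188.0 233.0 y -40.0 -17.0
70 45 z 190.0 224.0 y -39.0 -13.0
80 36 z 200.0 225.0 y -33.0 -10.0
90 2 z 217.0 218.0 y -15.0 -12.0
100 59 z 62.0 146.0 y -37.0 10.0
110 241 z 60.0 146.0 y -40.0 32.0
```

View pics/l3.png

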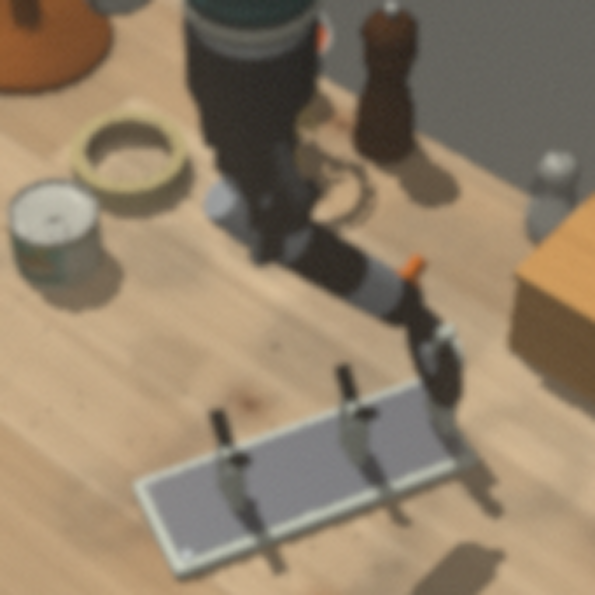

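The mill is held with the tab end toward the disc, sloping down about 46°, and the tab (crop (412,268)) faces up. It looks yawed a little to dock -y, so I'll fit its axis to the depth points.

```bash
cat > cyl.py <<'E'
from h import *
def fit(d,box,sel,x0,n="scene"):
    P=dockpts(n,d,box);P=P[sel(P)]
    # axis: y=a+b*(x-20), z=c+e*(x-20)
    def f(p):
        u=np.array([1,p[1],p[3]]);u/=np.linalg.norm(u);v=P-[20,p[0],p[2]]
        return np.linalg.norm(v-np.outer(v@u,u),axis=1)-18
    r=least_squares(f,x0,loss="soft_l1");print(len(P),r.x.round(3),"res",np.abs(r.fun).mean().round(2));return r.x
E
python3 - <<'E'
from cyl import *
p,d=read_camera('scene')
x=fit(d,(280,360,150,220),lambda P:(P[:,0]>-5)&(P[:,0]<60)&(P[:,2]>150)&(abs(P[:,1]+15)<50),[-15,0,240,-1])
p,e=read_camera('scene')
E
```

```text
466 [-1.52590e+01 -1.28000e-01  2.52235e+02 -1.11600e+00] res 0.93
```

>>> {"method": "step_arm", "body": {"commands": [{"fingers": 1, "dx": 0, "dy": -0.003, "dz": 0.02, "roll": -4}, {"fingers": 1, "dx": 0, "dy": -0.006, "dz": 0.045, "roll": -7}, {"fingers": 1, "dx": 0, "dy": -0.006, "dz": 0.07, "roll": -7}, {"fingers": 1, "dx": 0, "dy": -0.006, "dz": 0.09, "roll": -7}, {"fingers": 1, "dx": 0, "dy": -0.006, "dz": 0.105, "roll": -7}, {"fingers": 1, "dx": 0, "dy": -0.006, "dz": 0.11, "roll": -7}, {"fingers": 1, "dx": 0, "dy": -0.006, "dz": 0.11, "roll": -7}], "squeeze": 35}}

```text
time: 10.9
tool_pos: [0.4673, -0.1275, 0.1823]
tcp_rot: [3.106, -0.471, 0.0]
wrist_force: [-0.3, -0.1, -2.7]
width: 0.413
grip_force: 49.4
```

Run:
```python
from cyl import *
st()
p,d=read_camera('scene')
x=fit(d,(280,370,150,260),lambda P:(P[:,0]>-5)&(P[:,0]<35)&(P[:,2]>100)&(abs(P[:,1]+8)<45),[-8,0,140,-1])
p,d=read_camera('top')
```

```text
t 10.9 tcp in dock mm [-31.8   0.4 182.3] tool x angle vs dock x 7.2 tilt [ 0. -0. -1.] q [-0.32 -0.06  2.06 -0.    1.15  1.55] w 0.413 g 49.4 F [-0.3 -0.1 -2.7]
239 [ -1.137   0.354 109.114  -6.94 ] res 3.11
```

>>> {"method": "step_arm", "body": {"commands": [{"fingers": 1, "dx": -0.001, "dy": 0, "dz": 0.014, "roll": 0}, {"fingers": 1, "dx": -0.01, "dy": -0.001, "dz": 0.024, "roll": 0}, {"fingers": 1, "dx": -0.019, "dy": -0.0025, "dz": 0.035, "roll": 1}, {"fingers": 1, "dx": -0.025, "dy": -0.003, "dz": 0.044, "roll": 2}, {"fingers": 1, "dx": -0.031, "dy": -0.004, "dz": 0.052, "roll": 3}, {"fingers": 1, "dx": -0.036, "dy": -0.0045, "dz": 0.062, "roll": 4}, {"fingers": 1, "dx": -0.039, "dy": -0.005, "dz": 0.072, "roll": 5}, {"fingers": 1, "dx": -0.043, "dy": -0.0055, "dz": 0.084, "roll": 6}], "squeeze": 35}}

```text
time: 12.0
tool_pos: [0.4274, -0.1089, 0.0974]
tcp_rot: [-3.076, 0.635, 0.001]
wrist_force: [-0.9, 0.2, -0.3]
width: 0.409
grip_force: 34.8
```

```bash
python3 m2.py pics/l4.png
```

```text
t 12.0 tcp in dock mm [-75.8   0.8  97.4] tool x angle vs dock x 1.2 tilt [-0.     0.001 -1.   ] q [-0.31 -0.05  2.22  0.    0.98  1.67] w 0.409 g 34.8 F [-0.9  0.2 -0.3]
-100 260 z 110.0 320.0 y -40.0 22.0
-90 320 z 100.0 320.0 y -40.0 39.0
-80 150 z 107.0 319.0 y -40.0 -6.0
-70 118 z 106.0 320.0 y -40.0 -7.0
-60 129 z 60.0 319.0 y -39.0 -2.0
-50 98 z 62.0 318.0 y -32.0 5.0
-40 61 z 100.0 305.0 y -24.0 10.0
-30 54 z 96.0 128.0 y -23.0 9.0
-20 58 z 97.0 125.0 y -23.0 10.0
-10 55 z 93.0 124.0 y -22.0 11.0
0 56 z 92.0 123.0 y -25.0 9.0
10 57 z 90.0 121.0 y -22.0 12.0
20 52 z 89.0 119.0 y -23.0 7.0
30 49 z 87.0 119.0 y -24.0 6.0
40 73 z 60.0 116.0 y -32.0 8.0
50 65 z 61.0 115.0 y -34.0 9.0
60 53 z 82.0 113.0 y -22.0 8.0
70 69 z 78.0 126.0 y -23.0 8.0
80 33 z 90.0 123.0 y -21.0 9.0
100 50 z 74.0 144.0 y -39.0 28.0
110 267 z 61.0 145.0 y -40.0 36.0
```

View pics/l4.png

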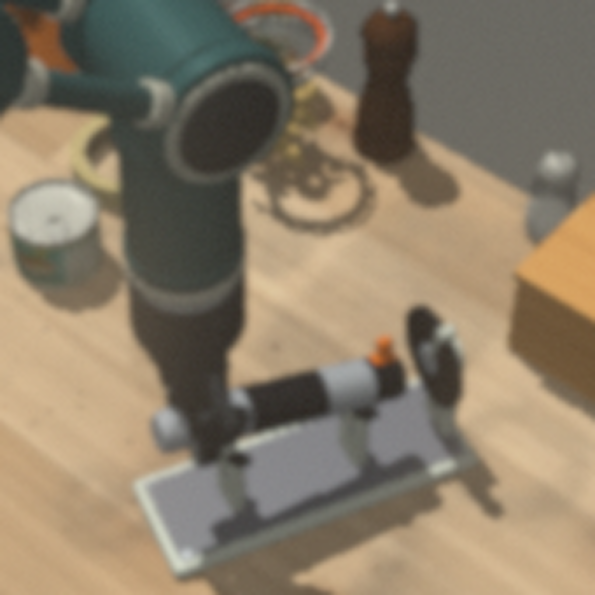

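The mill now lies almost flat, with the tab straight up at crop (383,350) and about 7° of tilt left. I'll lower the last 21 mm and release.

>>> {"method": "step_arm", "body": {"commands": [{"fingers": 1, "dx": 0, "dy": 0, "dz": 0.008, "roll": 1}, {"fingers": 1, "dx": 0, "dy": 0, "dz": 0.015, "roll": 1}, {"fingers": 1, "dx": 0, "dy": 0, "dz": 0.02, "roll": 1}, {"fingers": 1, "dx": 0, "dy": 0, "dz": 0.021, "roll": 1}, {"fingers": 0, "dx": 0, "dy": 0, "dz": 0.021, "roll": 1}, {"fingers": -1, "dx": 0, "dy": 0, "dz": 0.021, "roll": 1}, {"fingers": -1, "dx": 0, "dy": 0, "dz": 0.021, "roll": 1}, {"fingers": -1, "dx": 0, "dy": 0, "dz": 0.021, "roll": 1}], "squeeze": 20}}

```text
time: 13.05
tool_pos: [0.4279, -0.1095, 0.0774]
tcp_rot: [3.071, -0.66, 0.001]
wrist_force: [-0.5, -0.4, 0.1]
width: 1.001
grip_force: 0.0
```

>>> {"method": "step_arm", "body": {"commands": [{"fingers": -1, "dx": 0, "dy": 0, "dz": -0.04, "roll": 0}, {"fingers": -1, "dx": 0, "dy": 0, "dz": -0.1, "roll": 0}, {"fingers": -1, "dx": 0, "dy": 0, "dz": -0.16, "roll": 0}, {"fingers": -1, "dx": 0, "dy": 0.06, "dz": -0.18, "roll": 0}, {"fingers": -1, "dx": 0, "dy": 0.12, "dz": -0.18, "roll": 0}, {"fingers": -1, "dx": 0, "dy": 0.18, "dz": -0.18, "roll": 0}, {"fingers": -1, "dx": 0, "dy": 0.2, "dz": -0.18, "roll": 0}], "squeeze": 20}}

```text
time: 13.92
tool_pos: [0.344, -0.2943, 0.2575]
tcp_rot: [3.069, -0.665, 0.001]
wrist_force: [0.4, -0.3, 1.0]
width: 0.998
grip_force: 0.0
```

Run:
```python
from cyl import *
st()
p,d=read_camera('scene');q,e=read_camera('top')
s=lambda P:(abs(P[:,0])<40)&(P[:,2]>80)&(P[:,2]<130)&(abs(P[:,1])<30)
fit(d,(250,370,170,270),s,[0,0,95,0]);fit(e,(290,390,140,270),s,[0,0,95,0],"top")
def col(img,dd,n,box):
    u0,u1,v0,v1=box;h=cv2.cvtColor(img,cv2.COLOR_BGR2HSV);m=(h[...,0]<20)&(h[...,1]>170)&(h[...,2]>120)
    D2=np.where(m,dd,0);P=dockpts(n,D2,box);P=P[(P[:,2]>95)&(P[:,2]<140)];print(n,"orange",len(P),P.mean(0).round(1),P.min(0).round(),P.max(0).round())
col(p,d,"scene",(320,365,190,240));col(q,e,"top",(320,370,155,220))
a=cv2.resize(q[150:250,295:375],None,fx=5,fy=5,interpolation=2);b=cv2.resize(p[190:260,300:370],None,fx=5,fy=5,interpolation=2)
b=cv2.copyMakeBorder(b,0,a.shape[0]-b.shape[0],0,0,0);cv2.imwrite("pics/c5.png",np.hstack([a,b]))
```

```text
t 13.93 tcp in dock mm [ -74.7 -202.5  257.5] tool x angle vs dock x 0.0 tilt [ 0.    -0.001 -1.   ] q [-0.76 -0.19  2.02 -0.    1.3   1.24] w 0.998 g 0.0 F [ 0.4 -0.3  1. ]
105 [-1.6760e+00  2.8000e-02  9.0279e+01 -5.4000e-02] res 1.33
459 [-5.16e-01 -1.00e-02  9.54e+01 -3.00e-03] res 1.04<stdin>:8: RuntimeWarning: Mean of empty slice.
  ret = um.true_divide(
Traceback (most recent call last):
ValueError: zero-size array to reduction operation minimum which has no identity
```

The mill is seated (axis z 95.4, level). Only one picture view is left, so I'll measure the tab and pointer numerically.

```bash
cat > tab.py <<'E'
from cyl import *
st()
q,e=read_camera('top');p,d=read_camera('scene')
s=lambda P:(abs(P[:,0])<40)&(P[:,2]>80)&(P[:,2]<130)&(abs(P[:,1])<30)
fit(e,(290,390,140,270),s,[0,0,95,0],"top")
def rep(nm,img,dd,n,box,m,zlo):
    P=dockpts(n,np.where(m&(dd>0),dd,0),box);P=P[(P[:,2]>zlo)&(P[:,2]<155)]
    if len(P):
        print(nm,n,len(P),"mean",P.mean(0).round(1),"min",P.min(0).round(),"max",P.max(0).round(),"ang",np.degrees(np.arctan2(-P[:,1].mean(),P[:,2].mean()-95)).round(1))
    u0,u1,v0,v1=box;v,u=np.nonzero(m[v0:v1,u0:u1]);print("   px",len(u),u.mean()+u0,v.mean()+v0)
for n,img,dd,box in(("top",q,e,(325,375,155,215)),("scene",p,d,(325,372,190,235))):
    h=cv2.cvtColor(img,cv2.COLOR_BGR2HSV);b=img.astype(int)
    rep("orange",img,dd,n,box,(h[...,0]<18)&(h[...,1]>130)&(h[...,2]>70)&(dd>0),100)
    rep("white",img,dd,n,box,(h[...,1]<50)&(h[...,2]>150),118)
# plain end of the mill along x (top view)
P=dockpts("top",e,(290,360,190,270));k=P[(P[:,2]>100)&(abs(P[:,1])<10)];print("plain end x",np.sort(k[:,0])[:6].round(1))
E
python3 tab.py
```

```text
t 14.03 tcp in dock mm [ -74.6 -201.6  257.2] tool x angle vs dock x 0.0 tilt [-0. -0. -1.] q [-0.76 -0.18  2.02 -0.    1.3   1.24] w 1.004 g 0.0 F [0.4 0.4 1.1]
457 [-4.3700e-01 -7.0000e-03  9.5186e+01 -5.0000e-03] res 1.12
orange top 33 mean [ 71.3   5.  118.1] min [ 62.  -2. 105.] max [ 82.  13. 130.] ang -12.2
   px 33 345.1515151515151 181.15151515151516
white top 24 mean [110.4 -13.4 140.5] min [105. -19. 121.] max [116.  -3. 146.] ang 16.4
   px 306 341.91830065359477 182.86274509803923
   px 0 nan nan
white scene 14 mean [114.2 -18.1 140.6] min [108. -23. 133.] max [119.  -5. 146.] ang 21.7
   px 25 356.72 207.04
plain end x [-103.8 -103.6 -103.4 -103.2 -102.6 -102.4]tab.py:10: RuntimeWarning: Mean of empty slice.
  u0,u1,v0,v1=box;v,u=np.nonzero(m[v0:v1,u0:u1]);print("   px",len(u),u.mean()+u0,v.mean()+v0)
  ret = ret.dtype.type(ret / rcount)
```

The tab is at about 12° toward +y and the pointer at about 18° toward -y, so they are about 30° apart. The mill is seated and let go with x0 about -8 mm. Next I'll straddle the tab with half-open fingers and push it across.

>>> {"method": "step_arm", "body": {"commands": [{"fingers": 0, "dx": 0.147, "dy": -0.201, "dz": 0.05, "roll": 0}, {"fingers": 0, "dx": 0.147, "dy": -0.201, "dz": 0.05, "roll": 0}, {"fingers": 0, "dx": 0.147, "dy": -0.201, "dz": 0.05, "roll": 0}, {"fingers": 0, "dx": 0.147, "dy": -0.201, "dz": 0.05, "roll": 0}, {"fingers": 0, "dx": 0.147, "dy": -0.201, "dz": 0.05, "roll": 0}, {"fingers": 0, "dx": 0.147, "dy": -0.201, "dz": 0.05, "roll": 0}, {"fingers": 0, "dx": 0.147, "dy": -0.201, "dz": 0.05, "roll": 0}], "squeeze": 20}}

```text
time: 15.0
tool_pos: [0.5614, -0.169, 0.2076]
tcp_rot: [3.071, -0.661, 0.0]
wrist_force: [-0.3, -0.3, -0.3]
width: 0.499
grip_force: 0.0
```

```bash
python3 -c "
from h import *
st()"
```

```text
t 15.0 tcp in dock mm [ 71.1   1.6 207.6] tool x angle vs dock x 0.2 tilt [ 0. -0. -1.] q [-0.33  0.11  1.83 -0.    1.2   1.66] w 0.499 g 0.0 F [-0.3 -0.3 -0.3]
```

>>> {"method": "step_arm", "body": {"commands": [{"fingers": 0, "dx": 0.001, "dy": 0, "dz": 0.05, "roll": 0}, {"fingers": 0, "dx": 0.001, "dy": 0, "dz": 0.08, "roll": 0}, {"fingers": 0, "dx": 0.001, "dy": 0, "dz": 0.0925, "roll": 0}, {"fingers": 0, "dx": 0.001, "dy": 0.006, "dz": 0.0925, "roll": 0}, {"fingers": 0, "dx": 0.001, "dy": 0.01, "dz": 0.0925, "roll": 0}, {"fingers": 0, "dx": 0.001, "dy": 0.013, "dz": 0.0925, "roll": 0}, {"fingers": 0, "dx": 0.001, "dy": 0.016, "dz": 0.0925, "roll": 0}], "squeeze": 20}}

```text
time: 15.88
tool_pos: [0.5573, -0.1843, 0.116]
tcp_rot: [3.071, -0.661, 0.004]
wrist_force: [-0.5, 0.9, 0.4]
width: 0.503
grip_force: 0.5
```

>>> {"method": "step_arm", "body": {"commands": [{"fingers": 0, "dx": 0, "dy": 0.003, "dz": 0, "roll": 0}, {"fingers": 0, "dx": 0, "dy": 0.006, "dz": 0, "roll": 0}, {"fingers": 0, "dx": 0, "dy": 0.0085, "dz": 0, "roll": 0}, {"fingers": 0, "dx": 0, "dy": 0.0085, "dz": 0, "roll": 0}], "squeeze": 20}}

```text
time: 16.38
tool_pos: [0.5529, -0.1917, 0.1148]
tcp_rot: [-3.071, 0.661, 0.0]
wrist_force: [0.7, 1.3, 1.6]
width: 0.499
grip_force: 1.1
```

```bash
python3 tab.py 2>/dev/null
```

```text
t 16.38 tcp in dock mm [ 72.8 -22.5 114.8] tool x angle vs dock x 0.2 tilt [-0.  0. -1.] q [-0.38  0.2   1.91  0.    1.03  1.62] w 0.499 g 1.1 F [0.7 1.3 1.6]
136 [-3.3520e+00 -7.1000e-02  9.7618e+01  1.4000e-02] res 1.04
orange top 6 mean [ 62.   -5.3 120.7] min [ 60. -10. 114.] max [ 64.  -1. 133.] ang 11.6
   px 7 347.57142857142856 185.85714285714286
white top 6 mean [ 47.4  -5.9 119.2] min [ 41. -10. 118.] max [ 53.  -1. 120.] ang 13.8
   px 232 340.95258620689657 187.52155172413794
orange scene 43 mean [ 72.1 -11.2 124.5] min [ 65. -16. 114.] max [ 82.  -4. 135.] ang 20.8
   px 44 340.8863636363636 211.5681818181818
white scene 2 mean [ 80.  -12.5 130.3] min [ 41. -16. 121.] max [119.  -9. 140.] ang 19.5
   px 82 330.0 216.3170731707317
plain end x [-142.9 -142.3 -141.9 -141.8 -141.4 -141.3]
```

The push moved the tab over. I'll back off, lift clear, move aside and look.

>>> {"method": "step_arm", "body": {"commands": [{"fingers": 0, "dx": 0, "dy": -0.008, "dz": 0, "roll": 0}, {"fingers": 0, "dx": 0, "dy": -0.015, "dz": -0.01, "roll": 0}, {"fingers": 0, "dx": 0, "dy": -0.015, "dz": -0.06, "roll": 0}, {"fingers": 0, "dx": -0.06, "dy": -0.015, "dz": -0.1, "roll": 0}, {"fingers": 0, "dx": -0.1, "dy": 0.03, "dz": -0.14, "roll": 0}, {"fingers": 0, "dx": -0.14, "dy": 0.08, "dz": -0.14, "roll": 0}, {"fingers": 0, "dx": -0.14, "dy": 0.14, "dz": -0.14, "roll": 0}, {"fingers": 0, "dx": -0.14, "dy": 0.18, "dz": -0.14, "roll": 0}], "squeeze": 20}}

```text
time: 17.48
tool_pos: [0.3503, -0.2992, 0.2563]
tcp_rot: [3.07, -0.659, 0.004]
wrist_force: [0.6, -0.4, -1.2]
width: 0.497
grip_force: 0.0
```

```bash
python3 tab.py 2>/dev/null
python3 - <<'E'
from h import *
po=np.load("dock.npy");out=[]
for n,x0,y0 in(("top",328,158),("scene",328,190)):
    q,e=read_camera(n);f=10
    a=cv2.resize(q[y0:y0+30,x0:x0+40],None,fx=f,fy=f,interpolation=2);b=a.copy()
    for an,c in((0.2,(0,255,0)),(.35,(0,0,255)),(.5,(255,0,255))):
        for X in(.0735,.109):
            g=proj(n,D([[X,-r*np.sin(an),.095+r*np.cos(an)] for r in(.018,.034 if X<.1 else .051)],po))
            g=((g-[x0,y0]+.5)*f).astype(int);cv2.line(b,tuple(map(int,g[0])),tuple(map(int,g[1])),c,1)
    out.append(np.hstack([a,b]))
cv2.imwrite("pics/c6.png",np.vstack(out))
E
```

```text
t 17.48 tcp in dock mm [ -66.9 -204.4  256.3] tool x angle vs dock x 0.3 tilt [ 0.002 -0.002 -1.   ] q [-0.76 -0.17  2.01 -0.    1.3   1.23] w 0.497 g 0.0 F [ 0.6 -0.4 -1.2]
455 [-3.7000e-01 -8.0000e-03  9.5238e+01 -4.0000e-03] res 1.03
orange top 32 mean [ 72.3   0.  118.5] min [ 63.  -7. 110.] max [ 83.   7. 129.] ang -0.0
   px 32 347.15625 181.5625
white top 23 mean [110.3 -13.9 140.3] min [105. -19. 120.] max [117.  -6. 145.] ang 17.0
   px 310 341.7096774193548 182.93548387096774
   px 0 nan nan
white scene 13 mean [114.4 -18.4 140.2] min [110. -24. 134.] max [120.  -9. 143.] ang 22.1
   px 21 358.5238095238095 205.0952380952381
plain end x [-103.6 -103.4 -103.2 -102.6 -102.5 -102.2]
```

View pics/c6.png

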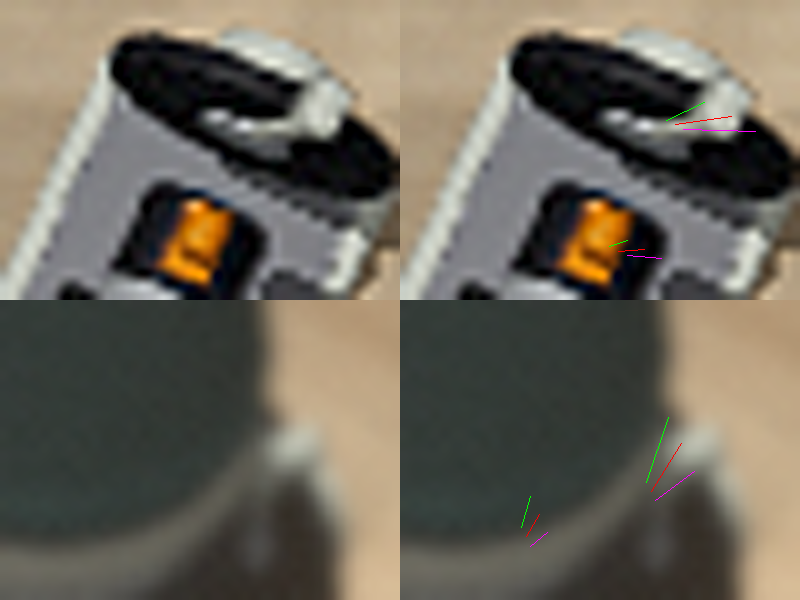

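The picture shows the tab (crop (200,240)) standing about straight up, while the pointer block at (325,105) is at about 19° toward dock -y. Fit values agree. During the push the barrel climbed the V a little and rolled back. I'll repeat with about 7 mm more push.

>>> {"method": "step_arm", "body": {"commands": [{"fingers": 0, "dx": 0.139, "dy": -0.2, "dz": 0.05, "roll": 0}, {"fingers": 0, "dx": 0.139, "dy": -0.2, "dz": 0.05, "roll": 0}, {"fingers": 0, "dx": 0.139, "dy": -0.2, "dz": 0.05, "roll": 0}, {"fingers": 0, "dx": 0.139, "dy": -0.2, "dz": 0.05, "roll": 0}, {"fingers": 0, "dx": 0.139, "dy": -0.2, "dz": 0.05, "roll": 0}, {"fingers": 0, "dx": 0.139, "dy": -0.2, "dz": 0.05, "roll": 0}, {"fingers": 0, "dx": 0.139, "dy": -0.2, "dz": 0.05, "roll": 0}], "squeeze": 20}}

```text
time: 18.55
tool_pos: [0.5597, -0.173, 0.2052]
tcp_rot: [3.071, -0.66, 0.001]
wrist_force: [0.1, -0.0, 0.0]
width: 0.495
grip_force: 0.0
```

```bash
python3 -c "
from h import *
st()"
```

```text
t 18.55 tcp in dock mm [ 71.2  -2.7 205.2] tool x angle vs dock x 0.2 tilt [ 0. -0. -1.] q [-0.34  0.11  1.83 -0.    1.2   1.65] w 0.495 g 0.0 F [ 0.1 -0.   0. ]
```

>>> {"method": "step_arm", "body": {"commands": [{"fingers": 0, "dx": 0, "dy": 0, "dz": 0.05, "roll": 0}, {"fingers": 0, "dx": 0, "dy": 0, "dz": 0.085, "roll": 0}, {"fingers": 0, "dx": 0, "dy": 0.005, "dz": 0.09, "roll": 0}, {"fingers": 0, "dx": 0, "dy": 0.013, "dz": 0.09, "roll": 0}, {"fingers": 0, "dx": 0, "dy": 0.018, "dz": 0.09, "roll": 0}, {"fingers": 0, "dx": 0, "dy": 0.022, "dz": 0.09, "roll": 0}, {"fingers": 0, "dx": 0, "dy": 0.025, "dz": 0.09, "roll": 0}, {"fingers": 0, "dx": 0, "dy": 0.027, "dz": 0.09, "roll": 0}], "squeeze": 20}}

```text
time: 19.55
tool_pos: [0.55, -0.1977, 0.1157]
tcp_rot: [-3.071, 0.661, -0.003]
wrist_force: [1.5, 2.6, 5.8]
width: 0.5
grip_force: 2.7
```

>>> {"method": "step_arm", "body": {"commands": [{"fingers": 0, "dx": 0, "dy": -0.004, "dz": 0, "roll": 0}, {"fingers": 0, "dx": 0, "dy": -0.012, "dz": 0, "roll": 0}, {"fingers": 0, "dx": 0, "dy": -0.014, "dz": -0.04, "roll": 0}, {"fingers": 0, "dx": -0.06, "dy": -0.01, "dz": -0.1, "roll": 0}, {"fingers": 0, "dx": -0.1, "dy": 0.04, "dz": -0.14, "roll": 0}, {"fingers": 0, "dx": -0.14, "dy": 0.1, "dz": -0.14, "roll": 0}, {"fingers": 0, "dx": -0.14, "dy": 0.16, "dz": -0.14, "roll": 0}, {"fingers": 0, "dx": -0.14, "dy": 0.18, "dz": -0.14, "roll": 0}], "squeeze": 20}}

```text
time: 20.55
tool_pos: [0.3461, -0.3049, 0.2551]
tcp_rot: [3.071, -0.659, 0.001]
wrist_force: [1.4, -1.1, -0.5]
width: 0.502
grip_force: 0.0
```

```bash
python3 tab.py 2>/dev/null
```

```text
t 20.55 tcp in dock mm [ -68.5 -211.3  255.1] tool x angle vs dock x 0.3 tilt [ 0.    -0.001 -1.   ] q [-0.78 -0.17  2.01 -0.    1.3   1.22] w 0.502 g 0.0 F [ 1.4 -1.1 -0.5]
457 [-1.8000e-01 -2.0000e-03  9.5059e+01 -8.0000e-03] res 1.02
orange top 40 mean [ 72.8  -5.9 118.8] min [ 64. -14. 109.] max [ 84.   1. 131.] ang 13.9
   px 40 349.425 182.325
white top 25 mean [110.2 -13.6 140.6] min [105. -19. 118.] max [117.  -3. 146.] ang 16.6
   px 300 341.89666666666665 182.41666666666666
   px 0 nan nan
white scene 10 mean [114.7 -20.2 141.8] min [110. -26. 139.] max [118. -16. 143.] ang 23.3
   px 17 358.8235294117647 205.1764705882353
plain end x [-102.6 -102.4 -102.2 -101.5 -101.4 -101.2]
```

Run:
```python
from h import *
po=np.load("dock.npy")
q,e=read_camera("top");h=cv2.cvtColor(q,cv2.COLOR_BGR2HSV)
m=(h[...,0]<22)&(h[...,1]>120)&(h[...,2]>60);M=np.zeros_like(m);M[165:200,335:365]=m[165:200,335:365]
v,u=np.nonzero(M);print("tab px",len(u),u.mean(),v.mean(),u.min(),u.max())
x0=.0755-.0005
for an in range(8,30,3):
    a=np.radians(an);B=[[x0+i,-r*np.sin(a)+w*np.cos(a),.095+r*np.cos(a)+w*np.sin(a)] for i in(-.006,.006) for r in(.019,.034) for w in(-.0045,.0045)]
    H=cv2.convexHull(proj("top",D(B,po)).astype(np.float32));mm=cv2.moments(H);
    T=proj("top",D([[.113,-.046*np.sin(a),.095+.046*np.cos(a)]],po))[0]
    print(an,"tab",round(mm["m10"]/mm["m00"],2),round(mm["m01"]/mm["m00"],2),"area",round(mm["m00"]),"ptr r46",T.round(2))
W=(h[...,1]<50)&(h[...,2]>150)
P=dockpts("top",np.where(W,e,0),(335,375,155,190));k=P[(P[:,2]>134)&(P[:,2]<155)];print(len(k),k.mean(0),k.min(0),k.max(0),np.degrees(np.arctan2(-k[:,1],k[:,2]-95)).round().tolist())
```

```text
tab px 46 349.3478260869565 182.32608695652175 346 353
8 tab 349.07 180.99 area 26 ptr r46 [357.03 166.1 ]
11 tab 349.57 181.23 area 27 ptr r46 [357.9  166.53]
14 tab 350.06 181.48 area 28 ptr r46 [358.76 166.97]
17 tab 350.54 181.72 area 30 ptr r46 [359.59 167.41]
20 tab 351.0 181.97 area 31 ptr r46 [360.41 167.86]
23 tab 351.46 182.22 area 32 ptr r46 [361.2 168.3]
26 tab 351.9 182.47 area 33 ptr r46 [361.97 168.75]
29 tab 352.32 182.72 area 34 ptr r46 [362.71 169.2 ]
23 [110.57479014 -14.18104361 141.73127818] [104.69800274 -19.37838852 136.26468602] [117.16450862  -3.04600453 145.93006519] [4.0, 14.0, 15.0, 18.0, 13.0, 15.0, 18.0, 23.0, 14.0, 14.0, 17.0, 20.0, 23.0, 14.0, 15.0, 17.0, 21.0, 14.0, 15.0, 18.0, 18.0, 22.0, 21.0]
```

The tab is about 13° and the pointer about 18°. That's inside tolerance, but one slightly deeper push (2.5 mm more) will centre it.

>>> {"method": "step_arm", "body": {"commands": [{"fingers": 0, "dx": 0.14, "dy": -0.2, "dz": 0.05, "roll": 0}, {"fingers": 0, "dx": 0.14, "dy": -0.2, "dz": 0.05, "roll": 0}, {"fingers": 0, "dx": 0.14, "dy": -0.2, "dz": 0.05, "roll": 0}, {"fingers": 0, "dx": 0.14, "dy": -0.2, "dz": 0.05, "roll": 0}, {"fingers": 0, "dx": 0.14, "dy": -0.2, "dz": 0.05, "roll": 0}, {"fingers": 0, "dx": 0.14, "dy": -0.2, "dz": 0.05, "roll": 0}, {"fingers": 0, "dx": 0.14, "dy": -0.2, "dz": 0.05, "roll": 0}], "squeeze": 20}}

```text
time: 21.58
tool_pos: [0.5567, -0.1795, 0.2049]
tcp_rot: [3.071, -0.661, -0.0]
wrist_force: [-0.2, 0.1, -0.6]
width: 0.5
grip_force: 0.0
```

```bash
python3 -c "
from h import *
st()"
```

```text
t 21.57 tcp in dock mm [ 71.1  -9.8 204.9] tool x angle vs dock x 0.2 tilt [-0. -0. -1.] q [-0.35  0.11  1.83 -0.    1.2   1.64] w 0.5 g 0.0 F [-0.2  0.1 -0.6]
```

>>> {"method": "step_arm", "body": {"commands": [{"fingers": 0, "dx": 0, "dy": 0, "dz": 0.05, "roll": 0}, {"fingers": 0, "dx": 0, "dy": 0, "dz": 0.085, "roll": 0}, {"fingers": 0, "dx": 0, "dy": 0.003, "dz": 0.0895, "roll": 0}, {"fingers": 0, "dx": 0, "dy": 0.009, "dz": 0.0895, "roll": 0}, {"fingers": 0, "dx": 0, "dy": 0.014, "dz": 0.0895, "roll": 0}, {"fingers": 0, "dx": 0, "dy": 0.018, "dz": 0.0895, "roll": 0}, {"fingers": 0, "dx": 0, "dy": 0.0205, "dz": 0.0895, "roll": 0}, {"fingers": 0, "dx": 0, "dy": 0.022, "dz": 0.0895, "roll": 0}], "squeeze": 20}}

```text
time: 22.58
tool_pos: [0.5491, -0.1996, 0.1161]
tcp_rot: [-3.071, 0.661, -0.003]
wrist_force: [1.1, 1.1, 3.0]
width: 0.503
grip_force: 1.4
```

>>> {"method": "step_arm", "body": {"commands": [{"fingers": 0, "dx": 0, "dy": -0.004, "dz": 0, "roll": 0}, {"fingers": 0, "dx": 0, "dy": -0.012, "dz": 0, "roll": 0}, {"fingers": 0, "dx": 0, "dy": -0.014, "dz": -0.04, "roll": 0}, {"fingers": 0, "dx": -0.06, "dy": -0.01, "dz": -0.1, "roll": 0}, {"fingers": 0, "dx": -0.1, "dy": 0.04, "dz": -0.14, "roll": 0}, {"fingers": 0, "dx": -0.14, "dy": 0.1, "dz": -0.14, "roll": 0}, {"fingers": 0, "dx": -0.14, "dy": 0.16, "dz": -0.14, "roll": 0}, {"fingers": 0, "dx": -0.14, "dy": 0.18, "dz": -0.14, "roll": 0}], "squeeze": 20}}

```text
time: 23.58
tool_pos: [0.3454, -0.3067, 0.2557]
tcp_rot: [3.071, -0.66, 0.001]
wrist_force: [0.7, -0.2, 0.1]
width: 0.497
grip_force: 0.0
```

```bash
python3 tab.py 2>/dev/null
```

```text
t 23.57 tcp in dock mm [ -68.4 -213.2  255.7] tool x angle vs dock x 0.3 tilt [ 0.001 -0.001 -1.   ] q [-0.78 -0.17  2.01 -0.    1.3   1.21] w 0.497 g 0.0 F [ 0.7 -0.2  0.1]
457 [-2.9800e-01 -3.0000e-03  9.4857e+01 -1.2000e-02] res 1.04
orange top 43 mean [ 72.9  -9.9 116.5] min [ 65. -19. 107.] max [ 84.  -2. 126.] ang 24.8
   px 43 350.83720930232556 183.11627906976744
white top 23 mean [110.2 -13.9 140.7] min [105. -19. 120.] max [117.  -6. 147.] ang 16.9
   px 302 341.6456953642384 182.71192052980132
   px 0 nan nan
white scene 8 mean [116.4 -20.7 140.9] min [112. -24. 135.] max [119. -17. 145.] ang 24.3
   px 14 359.42857142857144 205.64285714285714
plain end x [-102.6 -102.5 -102.2 -101.6 -101.4 -101.2]
```

It overshot slightly: the tab is now about 23.5° and the pointer about 17.5°. I'll nudge it back from the other side.

>>> {"method": "step_arm", "body": {"commands": [{"fingers": 0, "dx": 0.14, "dy": -0.204, "dz": 0.05, "roll": 0}, {"fingers": 0, "dx": 0.14, "dy": -0.204, "dz": 0.05, "roll": 0}, {"fingers": 0, "dx": 0.14, "dy": -0.204, "dz": 0.05, "roll": 0}, {"fingers": 0, "dx": 0.14, "dy": -0.204, "dz": 0.05, "roll": 0}, {"fingers": 0, "dx": 0.14, "dy": -0.204, "dz": 0.05, "roll": 0}, {"fingers": 0, "dx": 0.14, "dy": -0.204, "dz": 0.05, "roll": 0}, {"fingers": 0, "dx": 0.14, "dy": -0.204, "dz": 0.05, "roll": 0}], "squeeze": 20}}

```text
time: 24.55
tool_pos: [0.5574, -0.1779, 0.2054]
tcp_rot: [3.071, -0.661, -0.0]
wrist_force: [0.6, -0.6, -0.3]
width: 0.503
grip_force: 0.0
```

```bash
python3 -c "
from h import *
st()"
```

```text
t 24.55 tcp in dock mm [ 71.1  -8.  205.4] tool x angle vs dock x 0.2 tilt [-0. -0. -1.] q [-0.35  0.11  1.83 -0.    1.2   1.64] w 0.503 g 0.0 F [ 0.6 -0.6 -0.3]
```

>>> {"method": "step_arm", "body": {"commands": [{"fingers": 0, "dx": 0, "dy": 0, "dz": 0.05, "roll": 0}, {"fingers": 0, "dx": 0, "dy": 0, "dz": 0.085, "roll": 0}, {"fingers": 0, "dx": 0, "dy": -0.003, "dz": 0.0895, "roll": 0}, {"fingers": 0, "dx": 0, "dy": -0.009, "dz": 0.0895, "roll": 0}, {"fingers": 0, "dx": 0, "dy": -0.013, "dz": 0.0895, "roll": 0}, {"fingers": 0, "dx": 0, "dy": -0.017, "dz": 0.0895, "roll": 0}, {"fingers": 0, "dx": 0, "dy": -0.019, "dz": 0.0895, "roll": 0}, {"fingers": 0, "dx": 0, "dy": -0.02, "dz": 0.0895, "roll": 0}], "squeeze": 20}}

```text
time: 25.55
tool_pos: [0.5668, -0.1592, 0.1161]
tcp_rot: [3.071, -0.66, 0.001]
wrist_force: [0.4, -1.3, 0.6]
width: 0.497
grip_force: 0.5
```

>>> {"method": "step_arm", "body": {"commands": [{"fingers": 0, "dx": 0, "dy": 0.004, "dz": 0, "roll": 0}, {"fingers": 0, "dx": 0, "dy": 0.012, "dz": 0, "roll": 0}, {"fingers": 0, "dx": 0, "dy": 0.016, "dz": -0.04, "roll": 0}, {"fingers": 0, "dx": -0.06, "dy": 0.03, "dz": -0.1, "roll": 0}, {"fingers": 0, "dx": -0.1, "dy": 0.08, "dz": -0.14, "roll": 0}, {"fingers": 0, "dx": -0.14, "dy": 0.14, "dz": -0.14, "roll": 0}, {"fingers": 0, "dx": -0.14, "dy": 0.2, "dz": -0.14, "roll": 0}, {"fingers": 0, "dx": -0.14, "dy": 0.225, "dz": -0.14, "roll": 0}], "squeeze": 20}}

```text
time: 26.55
tool_pos: [0.3446, -0.3081, 0.2566]
tcp_rot: [3.07, -0.66, 0.003]
wrist_force: [1.3, -0.5, 0.0]
width: 0.501
grip_force: 0.0
```

```bash
python3 tab.py 2>/dev/null
```

```text
t 26.55 tcp in dock mm [ -68.5 -214.9  256.6] tool x angle vs dock x 0.2 tilt [ 0.001 -0.001 -1.   ] q [-0.78 -0.17  2.01  0.    1.3   1.21] w 0.501 g 0.0 F [ 1.3 -0.5  0. ]
457 [-3.2700e-01 -7.0000e-03  9.5151e+01 -3.0000e-03] res 1.02
orange top 37 mean [ 73.   -4.4 118.1] min [ 64. -12. 111.] max [ 85.   2. 129.] ang 10.7
   px 37 348.86486486486484 182.0810810810811
white top 22 mean [110.7 -13.9 142.2] min [105. -19. 124.] max [116.  -3. 147.] ang 16.4
   px 302 341.9834437086093 182.41721854304635
   px 0 nan nan
white scene 3 mean [118.2 -20.1 139.5] min [117. -23. 136.] max [119. -18. 142.] ang 24.3
   px 8 360.125 206.875
plain end x [-101.5 -101.4 -101.3 -100.6 -100.4 -100.2]
```

The tab is now about 10.5°. By interpolation of the earlier pushes, ending at centre -22.5, -29.2 and -31.3 gave 0°, 13.5° and 23.7°. I'll end at -30.1.

>>> {"method": "step_arm", "body": {"commands": [{"fingers": 0, "dx": 0.14, "dy": -0.206, "dz": 0.05, "roll": 0}, {"fingers": 0, "dx": 0.14, "dy": -0.206, "dz": 0.05, "roll": 0}, {"fingers": 0, "dx": 0.14, "dy": -0.206, "dz": 0.05, "roll": 0}, {"fingers": 0, "dx": 0.14, "dy": -0.206, "dz": 0.05, "roll": 0}, {"fingers": 0, "dx": 0.14, "dy": -0.206, "dz": 0.05, "roll": 0}, {"fingers": 0, "dx": 0.14, "dy": -0.206, "dz": 0.05, "roll": 0}, {"fingers": 0, "dx": 0.14, "dy": -0.206, "dz": 0.05, "roll": 0}], "squeeze": 20}}

```text
time: 27.52
tool_pos: [0.5577, -0.1773, 0.206]
tcp_rot: [3.071, -0.662, -0.0]
wrist_force: [0.2, -0.3, 0.1]
width: 0.504
grip_force: 0.0
```

```bash
python3 -c "
from h import *
st();st()"
```

```text
t 27.52 tcp in dock mm [ 71.2  -7.4 206. ] tool x angle vs dock x 0.2 tilt [-0. -0. -1.] q [-0.35  0.11  1.83 -0.    1.2   1.65] w 0.504 g 0.0 F [ 0.2 -0.3  0.1]
t 27.52 tcp in dock mm [ 71.2  -7.4 206. ] tool x angle vs dock x 0.2 tilt [-0. -0. -1.] q [-0.35  0.11  1.83 -0.    1.2   1.65] w 0.504 g 0.0 F [ 0.2 -0.3  0.1]
```

>>> {"method": "step_arm", "body": {"commands": [{"fingers": 0, "dx": 0, "dy": 0, "dz": 0.05, "roll": 0}, {"fingers": 0, "dx": 0, "dy": 0, "dz": 0.085, "roll": 0}, {"fingers": 0, "dx": 0, "dy": 0.003, "dz": 0.09, "roll": 0}, {"fingers": 0, "dx": 0, "dy": 0.01, "dz": 0.09, "roll": 0}, {"fingers": 0, "dx": 0, "dy": 0.015, "dz": 0.09, "roll": 0}, {"fingers": 0, "dx": 0, "dy": 0.019, "dz": 0.09, "roll": 0}, {"fingers": 0, "dx": 0, "dy": 0.0215, "dz": 0.09, "roll": 0}, {"fingers": 0, "dx": 0, "dy": 0.023, "dz": 0.09, "roll": 0}], "squeeze": 20}}

```text
time: 28.52
tool_pos: [0.5498, -0.1978, 0.1165]
tcp_rot: [-3.071, 0.66, -0.003]
wrist_force: [0.3, 1.3, 2.3]
width: 0.502
grip_force: 1.2
```

>>> {"method": "step_arm", "body": {"commands": [{"fingers": 0, "dx": 0, "dy": -0.004, "dz": 0, "roll": 0}, {"fingers": 0, "dx": 0, "dy": -0.012, "dz": 0, "roll": 0}, {"fingers": 0, "dx": 0, "dy": -0.014, "dz": -0.04, "roll": 0}, {"fingers": 0, "dx": -0.06, "dy": -0.01, "dz": -0.1, "roll": 0}, {"fingers": 0, "dx": -0.1, "dy": 0.04, "dz": -0.14, "roll": 0}, {"fingers": 0, "dx": -0.14, "dy": 0.1, "dz": -0.14, "roll": 0}, {"fingers": 0, "dx": -0.14, "dy": 0.16, "dz": -0.14, "roll": 0}, {"fingers": 0, "dx": -0.14, "dy": 0.18, "dz": -0.14, "roll": 0}], "squeeze": 20}}

```text
time: 29.52
tool_pos: [0.3462, -0.3049, 0.2563]
tcp_rot: [3.071, -0.659, 0.002]
wrist_force: [0.3, 0.1, -0.1]
width: 0.504
grip_force: 0.0
```

```bash
python3 tab.py 2>/dev/null
```

```text
t 29.52 tcp in dock mm [ -68.3 -211.2  256.3] tool x angle vs dock x 0.3 tilt [ 0.001 -0.001 -1.   ] q [-0.78 -0.17  2.01 -0.    1.3   1.22] w 0.504 g 0.0 F [ 0.3  0.1 -0.1]
458 [-4.3900e-01 -8.0000e-03  9.5285e+01 -3.0000e-03] res 1.06
orange top 41 mean [ 73.9  -7.9 117.2] min [ 66. -16. 110.] max [ 85.  -0. 127.] ang 19.6
   px 41 350.2682926829268 182.390243902439
white top 22 mean [110.1 -13.9 140.3] min [105. -19. 119.] max [116.  -6. 146.] ang 17.0
   px 306 341.8888888888889 182.39215686274508
   px 0 nan nan
white scene 9 mean [115.4 -19.7 141.3] min [112. -23. 135.] max [119. -16. 143.] ang 23.0
   px 17 359.05882352941177 205.2941176470588
plain end x [-101.6 -101.4 -101.2 -100.9 -100.6 -100.5]
```

The tab is now about 19° and the pointer about 17–19°. The mill is seated at z 95 and the arm is clear, so I'm handing in.

```bash
python3 -c "
from workcell import *
print(finish_job())"
```

```text
the job is handed in; nothing more can be done
None
```

I handed the job in with the mill lying in both rests and its tab within about 2° of the pointer (tab about 19°, pointer 17–19° by camera); early on it slipped from the grip and landed leaning in the near rest, and no verdict came back.

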